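# Pull the coolant filter plate and hold it to the light

## Task

Take the hold-down weight off the flap of the coolant filter box and stand it upright on the middle of its narrow raised stand, then swing the flap open until it stands upright or beyond, and leave it open. Draw the hidden filter plate straight up out of the box and hold it in front of the lit face of the upright light panel: plate upright, square to the screen, centred on it and about 8 cm away from it, touching nothing but the gripper. Finish while still holding it still there, and leave the other things on the bench where they are.

Things in the scene. Friction and masses are not known exactly. Their poses are not given: they have to be found in the camera images.
- filter_box: Cream coolant filter box, fixed, 140 (x) x 170 (y) x 110 mm high, walls and floor 5 mm. Origin: centre of its underside; z up, -x side towards the robot, flap hinged along y on the +x rim; upper face of the shut flap 116 mm above the bench. Ribs (60 mm high) inside the -x and +x walls keep the plate upright in the box's middle x-z plane, with 75 mm free on either side of it (y).
- flap (a joint): Hinge angle of the cream flap (150 x 174 x 6 mm, 0.2 kg) in rad: 0 = shut, 1.57 = upright, 1.9 = stop, leaning back away from the robot. The hinge is stiff enough that the flap stays at any angle where it is left (about 0.22 N m, under 4 N at the lug).
- flap_hinge (a point): Point on the hinge line, at the middle of the flap's edge, 110 mm above the bench, 70 mm to the box's +x from its centre. Axes turn with the flap; when shut they are the box's. The flap turns about this point's y axis: opening carries the lug up and over towards the box's +x.
- flap_lug (a point): Centre of the dark steel lug on the flap: a round bar, 20 mm diameter, 20 mm long along y (hinge direction), on a 12 x 16 mm stem, centre 28 mm above the flap's upper face. From the hinge: 125 mm along the flap, 34 mm above its underside; 25 mm from the free edge. Pinched on its flat ends (along y) it turns between the fingers as the flap swings. Axes turn with the flap.
- weight: Dark steel hold-down weight, 0.45 to 0.65 kg, standing on the flap at the start: a disc 60 mm in diameter and 22 mm high with an upright cylindrical grip of 26 mm diameter above it, 60 mm high in all. Origin: centre of its underside.
- stand_top (a point): Centre of the flat round top (48 mm diameter, no rim) of the weight's stand: a steel post with a round foot (90 mm diameter), fixed to the bench right of the box; the top is 75 mm above the bench. z is up.
- filter_plate: Framed metal filter plate, 0.2 to 0.35 kg, hidden under the flap at first, standing on the box's floor in its middle: 124 (x) x 8 (y) x 72 mm high, with a grip tab 40 (x) x 12 (y) mm on the middle of its top edge, 71 to 94 mm above its underside (top 99 mm above the bench at first). Origin: centre of its underside; z up, y normal to its faces, which are alike.
- plate_center (a point): Centre of the filter plate's faces: 36 mm above the plate's underside; axes of the plate. This point is to be centred on the screen.
- panel_face (a point): Centre of the lit white face of the upright light panel, fixed to the bench left of the box, 170 mm above the bench. The black frame is 170 mm wide (along this point's y), 130 mm high (z) and 18 mm thick. The lit face looks along this point's -x, roughly to the robot's right.
- wrench: Bystander: steel wrench lying near the robot, left. Origin: its underside.
- grinding_wheel: Bystander: pinkish grinding wheel lying flat, 110 mm across, 22 mm high. Origin: centre of its underside.
- oil_bottle: Bystander: white bottle, 60 mm across, 160 mm high. Origin: centre of its underside.
- tool_holder: Bystander: steel tapered tool holder standing on its flange, 60 mm across, 75 mm high. Origin: centre of its underside.
- gauge_block: Bystander: steel block 45 x 30 x 30 mm. Origin: centre of its underside.
- brush: Bystander: brush lying on the bench, right. Origin: its underside.
- pin_cup: Bystander: dark steel cup, 72 mm across, 60 mm high. Origin: centre of its underside.
- light_panel: The upright inspection light panel on its dark foot (90 x 110 mm). Origin: centre of its underside on the bench, under the frame; same axes as panel_face.
There are look-alikes about, which are no part of the job. What is shaped like the weight but blue is not meant.

How it is judged:
On the way, in this order (a step that is already met when the one before it is completed fails the run):
1. the weight stands released on the middle of its stand (horizontal distance between weight and stand_top below 0.018 m and z of weight in the frame of stand_top between -0.006 and 0.006 m and angle between weight's own z axis and vertical below 0.1 rad and contact force between weight and the fingers below 0.1 N and linear speed of weight below 0.03 m/s and value of joint flap below 0.3 rad), for 0.2 s.
2. the flap is swung open to about upright or beyond (value of joint flap above 1.4 rad), for 0.2 s.
3. the filter plate is drawn up clear of the box in the gripper (z of filter_plate in the frame of filter_box above 0.112 m and contact force between filter_plate and the fingers above 1 N), for 0.2 s.
At the end, for the whole second after the job is handed in: Gripper holds the plate still, 45-120 mm before the lit face, within 35 mm of its centre sideways and in height, upright within 0.2 rad, parallel within 0.25 rad, touching neither panel nor box; weight upright, released, within 18 mm of the stand's centre; flap open beyond 1.3 rad (horizontal distance between weight and stand_top below 0.018 m and z of weight in the frame of stand_top between -0.006 and 0.006 m and angle between weight's own z axis and vertical below 0.1 rad and contact force between weight and the fingers below 0.1 N and linear speed of each of weight, filter_plate below 0.03 m/s and value of joint flap above 1.3 rad and x of plate_center in the frame of panel_face between -0.12 and -0.045 m and y of plate_center in the frame of panel_face between -0.035 and 0.035 m and z of plate_center in the frame of panel_face between -0.035 and 0.035 m and angle between filter_plate's own z axis and vertical below 0.2 rad and angle between the y axis of filter_plate and the x axis of panel_face, either way round below 0.25 rad and height (world z) of filter_plate above 0.09 m and contact force between filter_plate and the fingers above 1 N and not (contact force between filter_plate and light_panel above 0.05 N) and not (contact force between filter_plate and filter_box above 0.05 N)); the arm keeps its last pose, push and grip.
It fails at once if a bystander on the bench was shifted by more than 4 cm (distance of any of wrench, grinding_wheel, oil_bottle, tool_holder, gauge_block, brush, pin_cup from where it was at the start of the episode above 0.04 m).
It also fails if it takes over 64 s, if anything falls off the work surface, if the arm or the gripper's body presses on something with over 40 N, if the wrist force passes 120 N, or if a joint passes its speed limit or range.

## Robot

A 6-joint arm with a two-finger parallel gripper is mounted at the origin on the work surface. World frame = base frame: x ahead of the robot, y to its left, z up, the work surface at z = 0. Lengths are in m, angles in rad, forces in N, time in s.
With the tool pointing down it reaches from about 0.35 to 0.975 m from the base axis. Payload 4.9 kg.
Tool frame: the origin (TCP) lies at the very end of the fingers, on their centre line; the grasp point (between the pads) lies 19 mm behind it (ctrl.grip_point_offset is the distance from the TCP to the grasp point, in m); z points along the fingers, y is the line along which they close (so a half turn about z gives the same grasp; the last joint's range is limited). The gripper opens to 85 mm and grips with 20 to 120 N. Pads are 22 mm wide; open, the fingers measure 114 mm over their backs; the gripper's body (76 mm by 85 mm) begins 54 mm behind the grasp point. The pads swing forward as they close: fully open they stand 13 mm farther back than shut.
Start: joints at [-1.278, 0.053, 1.613, -0, 1.476, -0.119], TCP at [0.25, -0.573, 0.231] pointing down, gripper open.
Joint ranges: [-3.01, 3.01], [-1.01, 2.22], [0.06, 2.58], [-1.02, 4.17], [0.09, 2.62], [-3.14, 3.14]. Speed limits (rad/s): [2.57, 2.57, 3.14, 3.14, 3.14, 3.14].

## Interface

Orientations are given as a rotation vector (axis times angle).
In Python, from station import ctrl gives the robot as it stands.
- The arm moves only by the tool send_rows, never from a script. Its argument "rows" is a list of rows, each a list of 3 entries, a list of its own where there are three numbers: the finger opening in cm, from 0 to 8.54, then the shift along the tool's x, y, z in cm, then the turn about the tool's z in degrees. A call has 1 to 10 rows; each row shifts and turns the commanded pose from where the row before left it, along the tool's axes as they then stand; what a row does not reach is not made up. A row lasts 1/8 s, in which the tool goes at most 62.5 mm and 10.7 degrees, less where a joint would pass 70% of its speed; a pose out of reach is approached as far as the arm can. A call with a gripper value outside its range is refused whole. The fingers move at their own pace and stop on an object; "newtons" is the grip in N (left out, the last holds). Time passes only in rows, so rows that do not move let the fingers close. It gives the time, the measured TCP pose, the force, the opening and the grip force at its end, in the units of the state.
- ctrl.get_obs(): the state, without advancing time (a new reading comes with each control period).
- ctrl.get_image(name): name is "side" or "top"; returns a dict with "frame" (480x640x3 uint8, red, green, blue), "range_z" (480x640 float32, m along the optical axis (not along the pixel's ray), 0 where there is no reading), "fx", "fy", "cx", "cy" (pixels), "cam_to_world" (4x4, takes a point from camera to world coordinates). Camera axes: x right, y down, z forward; pixel columns grow to the right and rows downward; lengths in m; the calibration is good to about 2 mm. A picture is of the moment at which its call begins.
- ctrl.finish_job(): hands the job in; it is judged then, once.
The state is a dict: "t": time; "q": joint angles; "dq": joint speeds; "effort": joint torques, N m; "tool_pos": TCP position; "tool_rot": TCP orientation; "contact_force": force on the tool from outside, world axes, zero at the start; "wrist_torque": the same for the moment, N m; "opening": finger opening in m; "grip_force": force on a finger pad.
Only numpy, scipy, OpenCV 4.12 (cv2) and the standard library are available. Lean on these libraries where they do the work, as an engineer would, in place of code of your own. Each camera call takes 0.05 s, during which the arm holds its last target. There are 200 camera calls.

## Working session

There is one attempt and no reset: what is moved stays moved. The work goes in short steps, Python scripts to look and compute and a tool call to move; the robot and the scene stay as the last step left them, time stands still between calls to the robot, and variables do not carry over. Pictures are saved under pics/ and viewed, at most 10 in all, crops included, and the job is handed in when it is done.

Besides the shell and the picture viewer there is one more tool, called after "Emit:" as name([rows], argument=value, ...), one row to a line, values as JSON. send_rows: Moves the arm, as the interface text tells. Its arguments: {"type":"object","properties":{"rows":{"type":"array","items":{"type":"array"}},"newtons":{"type":"number"}},"required":["rows"]}

```bash
mkdir -p pics; ls; cat > h.py <<'E'
from station import ctrl
import numpy as np, cv2
from scipy.spatial.transform import Rotation as R
def grab(n):
    im=ctrl.get_image(n); f=im["frame"]; d=im["range_z"]
    v,u=np.mgrid[0:480,0:640]
    P=np.stack([(u-im["cx"])/im["fx"]*d,(v-im["cy"])/im["fy"]*d,d],-1)
    T=im["cam_to_world"]; W=P@T[:3,:3].T+T[:3,3]; W[d<=0]=np.nan
    return f,W,im
def save(f,n): cv2.imwrite("pics/"+n,f[:,:,::-1])
E
python3 - <<'E'
from h import *
for n in("side","top"):
    f,W,im=grab(n); save(f,n+"0.png"); np.savez(n+"0.npz",f=f,W=W)
    print(n,im["cam_to_world"].round(3).tolist(),im["fx"])
o=ctrl.get_obs(); print(o["t"],o["tool_pos"],o["tool_rot"],R.from_rotvec(o["tool_rot"]).as_matrix().round(3),ctrl.grip_point_offset)
E
```

```text
pics
side [[-0.977, -0.151, 0.15, 0.386], [-0.212, 0.613, -0.761, 0.65], [0.023, -0.775, -0.631, 0.725], [0.0, 0.0, 0.0, 1.0]] 435.8167636573864
top [[-0.023, -0.992, 0.122, 0.402], [-1.0, 0.025, 0.016, -0.039], [-0.019, -0.122, -0.992, 1.292], [0.0, 0.0, 0.0, 1.0]] 459.39906621245234
0.1 [ 0.24998105 -0.57221884  0.23019207] [-3.07345979e+00 -6.41857654e-01  2.53220908e-04] [[ 0.916  0.4   -0.001]
 [ 0.4   -0.916  0.002]
 [ 0.    -0.002 -1.   ]] 0.0187
```

View pics/side0.png

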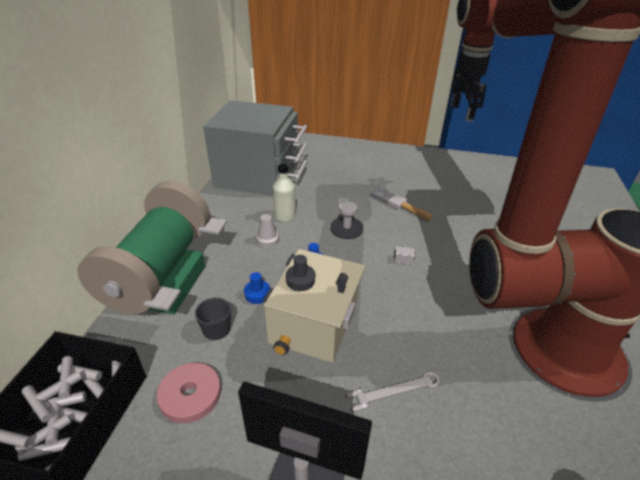

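View pics/top0.png

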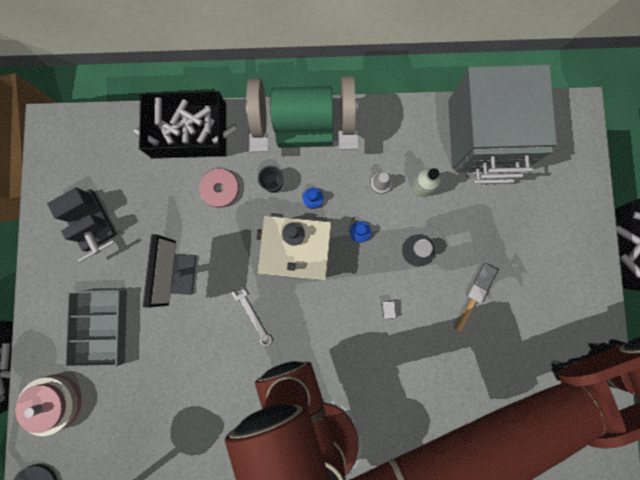

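The top view shows the box at (294,248), the weight at (293,233), the lug at (291,267), the stand at (422,248), the panel at (158,270), and two blue decoys at (313,197) and (360,231). Next I'll take measurements from the point clouds.

```bash
python3 - <<'E'
from h import *
a=np.load("top0.npz"); W=a["W"]; f=a["f"]
def box(n,c,r,zl,zh,show=True):
    c0,c1=c; r0,r1=r; w=W[r0:r1,c0:c1].reshape(-1,3); w=w[(w[:,2]>zl)&(w[:,2]<zh)]
    m=cv2.minAreaRect((w[:,:2]*1000).astype(np.float32)) 
    print(n,len(w),"med",np.median(w,0).round(4),"minrect",np.round(m[0],1),np.round(m[1],1),round(m[2],1),"z",np.percentile(w[:,2],[5,95]).round(3))
box("flap",(250,340),(205,290),.108,.124)
box("wtop",(275,312),(215,250),.165,.20)
box("wdisc",(275,312),(215,252),.128,.15)
box("lug",(280,302),(255,280),.135,.17)
box("standtop",(400,440),(230,270),.066,.085)
box("standfoot",(400,440),(230,270),.003,.03)
box("panel all",(135,185),(225,315),.15,.27)
box("panel top",(135,185),(225,315),.225,.245)
box("panel foot",(165,205),(245,300),.004,.04)
box("bottle",(410,442),(165,197),.1,.2)
box("blue2",(345,375),(215,245),.01,.09)
box("wrench",(230,275),(285,350),.004,.04)
b=np.load("side0.npz"); W=b["W"]
box("side flap",(260,370),(250,300),.108,.124)
box("side panel",(235,372),(380,475),.1,.3)
box("side wtop",(280,320),(250,290),.165,.2)
box("side stand",(330,365),(195,235),.066,.085)
E
```

```text
flap 3488 med [0.5121 0.0472 0.117 ] minrect [523.5  50.4] [174.3 160.2] 83.0 z [0.113 0.121]
wtop 91 med [0.5522 0.0517 0.1766] minrect [551.9  51. ] [24.4 24.8] 60.8 z [0.173 0.18 ]
wdisc 327 med [0.5485 0.0497 0.1377] minrect [551.7  51.6] [58.1 57.5] 43.5 z [0.134 0.142]
lug 66 med [0.4682 0.056  0.1528] minrect [468.7  56.4] [19.1 19.7] 84.4 z [0.144 0.157]
standtop 258 med [ 0.5122 -0.2869  0.0758] minrect [ 512.8 -287.4] [44.7 46.5] 41.4 z [0.071 0.08 ]
standfoot 678 med [ 0.5071 -0.2778  0.0121] minrect [ 515.4 -294.1] [109.4 111. ] 87.2 z [0.003 0.016]
panel all 1491 med [0.4602 0.3691 0.2202] minrect [462.  374.3] [ 21.5 170. ] 84.1 z [0.157 0.238]
panel top 686 med [0.4599 0.3733 0.2354] minrect [461.9 375.1] [ 20.9 169.7] 84.5 z [0.227 0.239]
panel foot 959 med [0.4607 0.3656 0.0125] minrect [467.5 357. ] [ 93.8 151.7] 88.6 z [0.005 0.018]
bottle 381 med [ 0.6872 -0.3011  0.1183] minrect [ 691.3 -305. ] [56.5 52.3] 40.9 z [0.103 0.162]
blue2 355 med [ 0.5658 -0.1255  0.0226] minrect [ 568.  -127.9] [56.  58.1] 87.7 z [0.017 0.062]
wrench 704 med [0.3464 0.1809 0.0068] minrect [338.9 178.1] [123.4 175.8] 89.3 z [0.004 0.012]
side flap 2656 med [0.5129 0.0417 0.1156] minrect [523.   40.6] [161.  160.5] 83.3 z [0.113 0.118]
side panel 7803 med [0.4584 0.383  0.1947] minrect [462.8 381.4] [ 32.4 169.4] 84.7 z [0.115 0.235]
side wtop 149 med [0.5525 0.0535 0.1748] minrect [553.1  50.7] [26.6 24.3] 80.7 z [0.167 0.177]
side stand 196 med [ 0.5138 -0.2843  0.0741] minrect [ 513.9 -289. ] [44.9 50.6] 11.1 z [0.067 0.077]
```

```bash
python3 - <<'E'
from h import *
a=np.load("top0.npz");f=a["f"]; x=cv2.resize(f[205:295,140:450],None,fx=2.5,fy=2.5,interpolation=cv2.INTER_CUBIC); save(x,"crop.png")
E
```

```text
(no output)
```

View pics/crop.png

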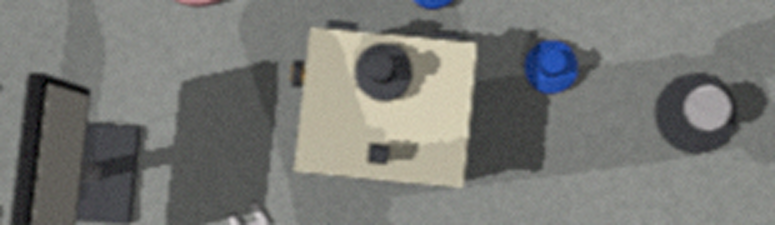

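```bash
cat > go.py <<'E'
import sys
from h import *
# remaining shift in tool axes (cm) and turn (deg) to target x y z [yaw of tool x, deg]
t=np.array([float(s) for s in sys.argv[1:4]]); yaw=float(sys.argv[4]) if len(sys.argv)>4 else -7
o=ctrl.get_obs(); M=R.from_rotvec(o["tool_rot"]).as_matrix()
print("t",round(o["t"],2),"local cm",(M.T@(t-o["tool_pos"])*100).round(2),"turn",round(np.degrees(np.arctan2(M[1,0],M[0,0]))-yaw,2),"open",o["opening"],"F",o["contact_force"].round(1),"grip",o["grip_force"])
E
```

Emit:
send_rows([
  [8.5, [0, 0, 0], 10.2],
  [8.5, [0, 0, 0], 10.2],
  [8.5, [0, 0, 0], 10.2],
  [8.5, [1.8, -5.2, 0], 0],
  [8.5, [1.8, -5.2, 0], 0],
  [8.5, [1.8, -5.2, 0], 0],
  [8.5, [1.8, -5.2, 0], 0],
  [8.5, [1.8, -5.2, 0], 0],
  [8.5, [1.8, -5.2, 0], 0],
  [8.5, [1.8, -5.2, 0], 0],
])

```text
t: 1.35
tool_pos: [0.4199, -0.225, 0.2309]
tool_rot: [-3.135, 0.192, 0.0]
contact_force: [0.9, -0.3, -0.1]
opening: 0.0852
grip_force: 0.0
```

```bash
python3 go.py .552 .051 .145
```

```text
t 1.35 local cm [  9.74 -29.01   8.6 ] turn -0.02 open 0.08518554979923165 F [ 0.9 -0.3 -0.1] grip 0.0
```

Emit:
send_rows([
  [8.5, [1.6, -4.8, 0], 0],
  [8.5, [1.6, -4.8, 0], 0],
  [8.5, [1.6, -4.8, 0], 0],
  [8.5, [1.6, -4.8, 0], 0],
  [8.5, [1.6, -4.8, 0], 0],
  [8.5, [1.6, -4.8, 0], 0],
  [8.5, [0, 0, 0], 0],
  [8.5, [0, 0, 0], 0],
])

```text
t: 2.35
tool_pos: [0.5496, 0.0472, 0.2307]
tool_rot: [3.135, -0.191, -0.002]
contact_force: [-0.5, -0.1, 0.5]
opening: 0.085
grip_force: 0.0
```

```bash
python3 go.py .552 .051 .145
```

```text
t 2.35 local cm [ 0.2  -0.41  8.57] turn 0.02 open 0.08498785516752505 F [-0.5 -0.1  0.5] grip 0.0
```

Emit:
send_rows([
  [8.5, [0.2, -0.4, 3], 0],
  [8.5, [0, 0, 3], 0],
  [8.5, [0, 0, 2.5], 0],
  [8.5, [0, 0, 0], 0],
  [2, [0, 0, 0], 0],
  [2, [0, 0, 0], 0],
  [2, [0, 0, 0], 0],
  [2, [0, 0, 0], 0],
  [2, [0, 0, 0], 0],
  [2, [0, 0, 0], 0],
], newtons=60)

```text
t: 3.6
tool_pos: [0.5532, 0.0501, 0.1478]
tool_rot: [3.134, -0.192, 0.003]
contact_force: [-1.8, -5.5, 6.2]
opening: 0.0235
grip_force: 58.8
```

```bash
python3 go.py .552 .051 .145
```

```text
t 3.6 local cm [-0.13 -0.08  0.28] turn -0.01 open 0.023492743699427943 F [-1.8 -5.5  6.2] grip 58.753323554992676
```

Emit:
send_rows([
  [2, [0, 0, -1], 0],
  [2, [0, 0, -2], 0],
  [2, [0, 0, -3], 0],
  [2, [0, 0, -3], 0],
  [2, [0, 0, 0], 0],
  [2, [0, 0, 0], 0],
])

```text
t: 4.35
tool_pos: [0.5517, 0.0513, 0.2349]
tool_rot: [-3.136, 0.192, 0.003]
contact_force: [0.1, -0.7, -7.5]
opening: 0.0233
grip_force: 59.5
```

```bash
python3 - <<'E'
from h import *
f,W,im=grab("side"); x=cv2.resize(f[180:330,230:430],(800,600),interpolation=cv2.INTER_CUBIC); save(x,"lift.png")
E
python3 go.py .513 -.287 .235
```

```text
t 4.4 local cm [ 0.31 34.04 -0.08] turn 0.0 open 0.023877519754540853 F [-0.3  0.  -7.5] grip 59.4738507270813
```

View pics/lift.png

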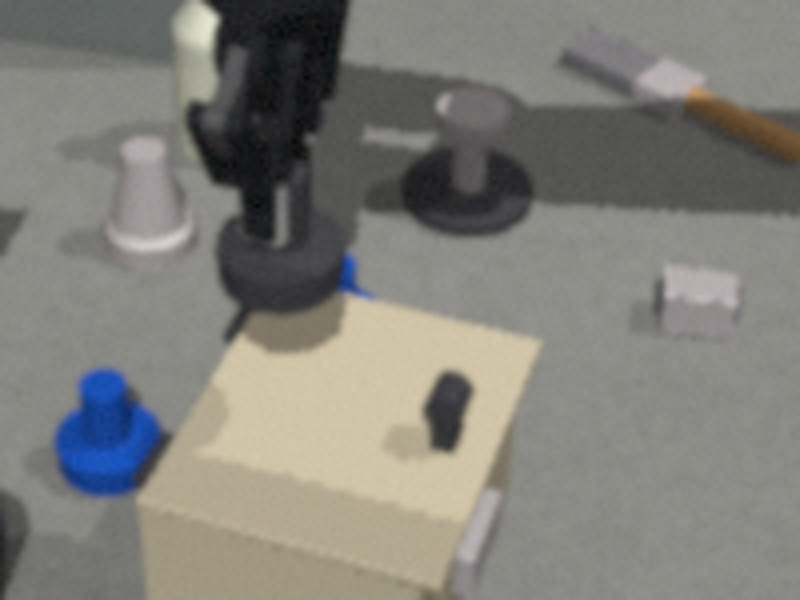

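The view shows the weight hanging upright in the fingers at crop (280,260), with the shut flap and its lug at (447,410) below. Next I'll carry it to the stand.

Emit:
send_rows([
  [2, [0.3, 2, 0], 0],
  [2, [0, 4, 0], 0],
  [2, [0, 5, 0], 0],
  [2, [0, 5, 0], 0],
  [2, [0, 5, 0], 0],
  [2, [0, 5, 0], 0],
  [2, [0, 4, 0], 0],
  [2, [0, 3, 0], 0],
  [2, [0, 1, 0], 0],
  [2, [0, 0, 3], 0],
])

```text
t: 5.65
tool_pos: [0.515, -0.2889, 0.2085]
tool_rot: [3.133, -0.194, 0.007]
contact_force: [0.7, -0.3, -7.4]
opening: 0.0233
grip_force: 60.3
```

Emit:
send_rows([
  [2, [0, 0, 3], 0],
  [2, [0, 0, 3], 0],
  [2, [0, 0, 0], 0],
  [2, [0, 0, 0], 0],
])

```text
t: 6.15
tool_pos: [0.5145, -0.287, 0.1473]
tool_rot: [3.135, -0.192, 0.002]
contact_force: [0.4, 0.5, -6.2]
opening: 0.0232
grip_force: 59.9
```

```bash
python3 - <<'E'
from h import *
f,W,im=grab("side"); x=cv2.resize(f[170:260,290:410],(800,600),interpolation=cv2.INTER_CUBIC); save(x,"place.png")
w=W[170:260,290:410].reshape(-1,3)
d=w[(w[:,2]>.09)&(w[:,2]<.125)&(abs(w[:,0]-.513)<.05)&(abs(w[:,1]+.287)<.05)]
print(len(d),cv2.minEnclosingCircle((d[:,:2]*1000).astype(np.float32)),np.percentile(d[:,2],[2,98]))
E
python3 go.py .513 -.287 .107
```

```text
66 ((513.4282836914062, -277.8026123046875), 27.892492294311523) [0.11578247 0.12486622]
t 6.2 local cm [-0.2  -0.02  4.12] turn 0.01 open 0.02379535296601372 F [-0.1 -0.2 -5.7] grip 59.88095283508301
```

View pics/place.png

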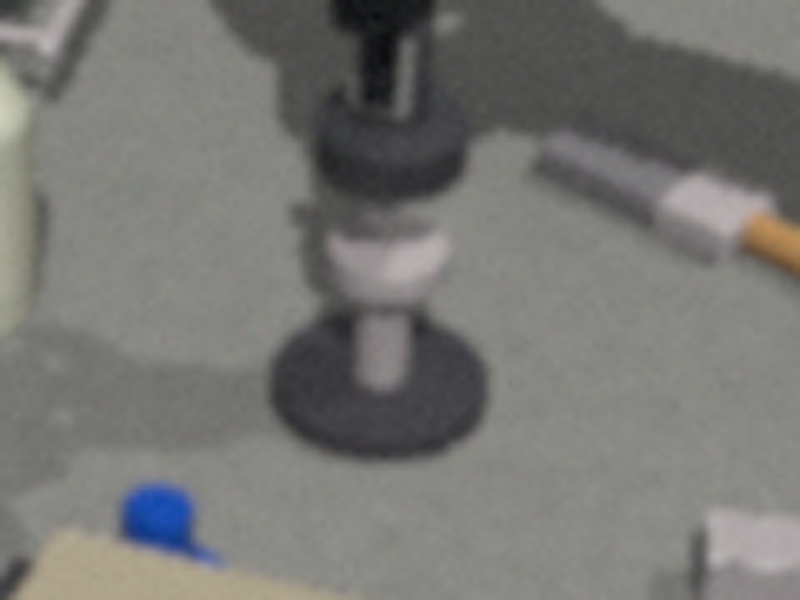

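The weight at crop (392,150) hangs over the stand top at (388,250), upright and aligned with it. Next I'll lower it.

Emit:
send_rows([
  [2, [-0.1, 0, 2], 0],
  [2, [0, 0, 1.3], 0],
  [2, [0, 0, 0.5], 0],
  [2, [0, 0, 0.2], 0],
  [2, [0, 0, 0], 0],
  [2, [0, 0, 0], 0],
])

```text
t: 6.95
tool_pos: [0.5131, -0.2867, 0.1069]
tool_rot: [-3.136, 0.192, -0.0]
contact_force: [-2.3, 2.5, -0.7]
opening: 0.0239
grip_force: 60.5
```

Emit:
send_rows([
  [2, [0, 0, 0.1], 0],
  [3.5, [0, 0, 0], 0],
  [5, [0, 0, 0], 0],
  [7, [0, 0, 0], 0],
  [7, [0, 0, 0], 0],
  [7, [0, 0, 0], 0],
  [7, [0, 0, -2], 0],
  [7, [0, 0, -4], 0],
  [7, [0, 0, -6], 0],
  [7, [0, 0, -2], 0],
])

```text
t: 8.2
tool_pos: [0.5149, -0.288, 0.2524]
tool_rot: [3.13, -0.192, 0.013]
contact_force: [-0.2, -0.4, -0.1]
opening: 0.0701
grip_force: 0.0
```

```bash
python3 - <<'E'
from h import *
for n,s in(("top",np.s_[220:280,390:450]),("side",np.s_[180:250,320:375])):
    f,W,im=grab(n); w=W[s].reshape(-1,3)
    for zl,zh in((.088,.11),(.125,.142),(.066,.085)):
        d=w[(w[:,2]>zl)&(w[:,2]<zh)&(abs(w[:,0]-.513)<.05)&(abs(w[:,1]+.287)<.05)]
        if len(d)>3: print(n,zl,len(d),cv2.minAreaRect((d[:,:2]*1000).astype(np.float32)),np.percentile(d[:,2],[2,50,98]).round(3))
E
python3 go.py .468 .0565 .235
```

```text
top 0.088 80 ((508.6121826171875, -281.8415832519531), (57.89557647705078, 33.17521667480469), 66.89203643798828) [0.09  0.096 0.101]
side 0.088 239 ((513.8432006835938, -281.9699401855469), (58.05515670776367, 57.04362869262695), 2.1229920387268066) [0.089 0.096 0.108]
side 0.125 73 ((513.8043212890625, -284.3678894042969), (23.18301773071289, 28.885896682739258), 10.490896224975586) [0.126 0.133 0.137]
side 0.066 80 ((509.8199157714844, -266.80755615234375), (55.20244216918945, 24.190828323364258), 12.723809242248535) [0.067 0.079 0.084]
t 8.3 local cm [ -8.83 -33.61   1.33] turn -0.0 open 0.07017577903498301 F [ 0.4 -0.4  0.4] grip 0.0
```

Emit:
send_rows([
  [5, [-1.2, -4.8, 0], 0],
  [5, [-1.2, -4.8, 0], 0],
  [5, [-1.2, -4.8, 0], 0],
  [5, [-1.2, -4.8, 0], 0],
  [5, [-1.2, -4.8, 0], 0],
  [5, [-1.2, -4.8, 0], 0],
  [5, [-1.2, -4.8, 1.3], 0],
  [5, [0, 0, 3], 0],
  [5, [0, 0, 2], 0],
  [5, [0, 0, 0], 0],
])

```text
t: 9.55
tool_pos: [0.4687, 0.0567, 0.179]
tool_rot: [3.135, -0.193, -0.01]
contact_force: [0.0, -0.3, 0.1]
opening: 0.0501
grip_force: 0.0
```

```bash
python3 go.py .468 .0565 .127
```

```text
t 9.55 local cm [-0.04  0.03  5.2 ] turn -0.05 open 0.050099166576514156 F [ 0.  -0.3  0.1] grip 0.0
```

Emit:
send_rows([
  [5, [0, 0, 3], 0],
  [5, [0, 0, 2], 0],
  [5, [0, 0, 0.2], 0],
  [5, [0, 0, 0], 0],
  [1.5, [0, 0, 0], 0],
  [1.5, [0, 0, 0], 0],
  [1.5, [0, 0, 0], 0],
  [1.5, [0, 0, 0], 0],
  [1.5, [0, 0, 0], 0],
], newtons=40)

```text
t: 10.68
tool_pos: [0.4711, 0.0538, 0.1321]
tool_rot: [3.128, -0.191, 0.002]
contact_force: [-3.3, -12.1, 4.6]
opening: 0.0186
grip_force: 42.8
```

```bash
python3 -c "
import numpy as np
t=np.linspace(0,1.75,17);p=np.c_[-12.5*np.cos(t)+3.4*np.sin(t),-(12.5*np.sin(t)+3.4*np.cos(t))];print(np.diff(p,axis=0).round(2).tolist())"
```

```text
[[0.45, -1.34], [0.59, -1.29], [0.73, -1.22], [0.86, -1.13], [0.97, -1.03], [1.08, -0.92], [1.17, -0.79], [1.25, -0.66], [1.32, -0.52], [1.37, -0.37], [1.4, -0.22], [1.41, -0.07], [1.41, 0.09], [1.4, 0.24], [1.36, 0.39], [1.31, 0.54]]
```

Emit:
send_rows([
  [1.5, [0, 0.2, 0], 0],
  [1.5, [0, 0, 0], 0],
])

```text
t: 10.92
tool_pos: [0.4711, 0.0538, 0.1321]
tool_rot: [3.133, -0.192, 0.003]
contact_force: [-2.1, -5.7, 6.2]
opening: 0.0192
grip_force: 43.0
```

Emit:
send_rows([
  [1.5, [0.45, 0.1, -1.34], 0],
  [1.5, [0.6, 0, -1.3], 0],
  [1.5, [0.73, 0, -1.22], 0],
  [1.5, [0.86, 0, -1.13], 0],
  [1.5, [0.97, 0, -1.03], 0],
  [1.5, [1.08, 0, -0.92], 0],
])

```text
t: 11.68
tool_pos: [0.5169, 0.0482, 0.1998]
tool_rot: [3.135, -0.192, -0.003]
contact_force: [-0.2, -3.4, -10.7]
opening: 0.0188
grip_force: 39.3
```

Emit:
send_rows([
  [1.5, [1.17, 0, -0.79], 0],
  [1.5, [1.25, 0, -0.66], 0],
  [1.5, [1.32, 0, -0.52], 0],
  [1.5, [1.37, 0, -0.37], 0],
  [1.5, [1.4, 0, -0.22], 0],
  [1.5, [1.41, 0, -0.07], 0],
  [1.5, [1.41, 0, 0.09], 0],
  [1.5, [1.4, 0, 0.24], 0],
])

```text
t: 12.68
tool_pos: [0.6243, 0.0351, 0.224]
tool_rot: [-3.136, 0.192, 0.0]
contact_force: [-4.9, -3.2, -3.1]
opening: 0.019
grip_force: 39.1
```

Emit:
send_rows([
  [1.5, [1.36, 0, 0.39], 0],
  [1.5, [1.31, 0, 0.54], 0],
  [1.5, [0, 0, 0], 0],
  [1.5, [0, 0, 0], 0],
])

```text
t: 13.18
tool_pos: [0.6513, 0.0318, 0.2156]
tool_rot: [3.136, -0.192, 0.007]
contact_force: [0.5, -3.9, 2.1]
opening: 0.0186
grip_force: 39.5
```

```bash
python3 - <<'E'
from h import *
f,W,im=grab("side"); save(cv2.resize(f[150:390,220:460],(600,600)),"flap.png")
E
```

```text
(no output)
```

View pics/flap.png

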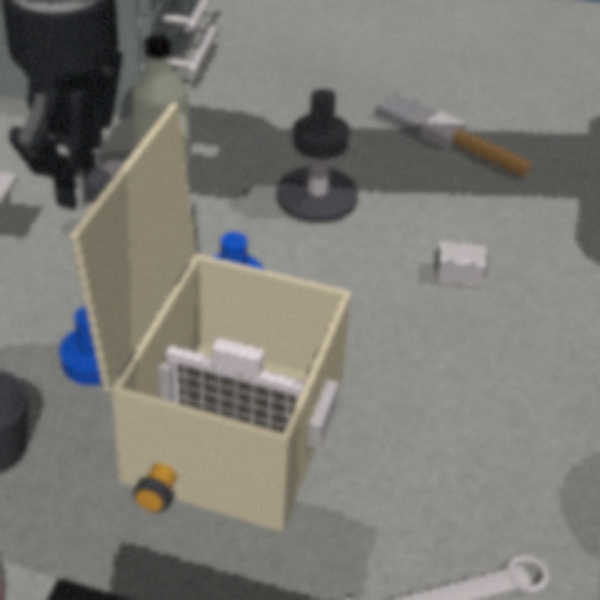

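The flap stands open at about 1.75 rad, with its top edge from (80,230) to (178,105). The plate's tab shows at (238,357) in the box and the weight stands on its stand at (320,125).

Emit:
send_rows([
  [5, [0, 0, 0], 0],
  [5, [0, 0, 0], 0],
  [5, [0, 0, -3], 0],
  [5, [0, 0, -5], 0],
  [5, [0, 0, -2], 0],
  [5, [-4, 0, 0], 0],
  [5, [-5, 0, 0], 0],
  [5, [-5, 0, 0], 0],
  [5, [-4, 0, 0], 0],
  [5, [-4, 0, 0], 0],
])

```text
t: 14.48
tool_pos: [0.4298, 0.0593, 0.3124]
tool_rot: [-3.135, 0.191, 0.001]
contact_force: [-0.7, 0.0, 0.6]
opening: 0.0499
grip_force: 0.0
```

```bash
python3 - <<'E'
from h import *
f,W,im=grab("side"); 
w=W[240:330,250:350].reshape(-1,3); c=np.array([.523,.05])
l=(w[:,:2]-c)@np.array([[.9925,.122],[-.122,.9925]])
m=(w[:,2]>.083)&(w[:,2]<.106)&(abs(l[:,0])<.045)&(abs(l[:,1])<.04)
print(m.sum()); print(cv2.minAreaRect((w[m][:,:2]*1000).astype(np.float32)),np.median(w[m],0),np.percentile(w[m][:,2],[5,95]),(np.percentile(l[m],[3,50,97],0)*1000).round(1))
# top view too
f,W,im=grab("top"); np.savez("t2.npz",f=f,W=W)
w=W.reshape(-1,3); l=(w[:,:2]-c)@np.array([[.9925,.122],[-.122,.9925]])
fl=(w[:,2]>.13)&(w[:,2]<.27)&(l[:,0]>.04)&(l[:,0]<.16)&(abs(l[:,1])<.09)
print("flap top pts",fl.sum(),np.percentile(w[fl][:,2],98) if fl.sum() else 0)
E
python3 go.py .523 .05 .3
```

```text
189
((523.2671508789062, 49.635032653808594), (16.46713638305664, 39.94195556640625), 78.70358276367188) [0.5226383  0.05226829 0.09645849] [0.0846905  0.10021974] [[-19.1  -6.8]
 [ -0.6   2.9]
 [ 18.7   5.7]]
flap top pts 1263 0.26270663246407944
t 14.57 local cm [ 9.44 -0.18  1.29] turn 0.06 open 0.05012550410471869 F [ 1.3  0.3 -0. ] grip 0.0
```

Emit:
send_rows([
  [5, [4, 0, 0], 0],
  [5, [4, -0.2, 0], 0],
  [5, [1.4, 0, 0], 0],
  [5, [0, 0, 4], 0],
  [5, [0, 0, 5], 0],
  [5, [0, 0, 5], 0],
  [5, [0, 0, 4], 0],
  [5, [0, 0, 0], 0],
  [5, [0, 0, 0], 0],
], newtons=60)

```text
t: 15.7
tool_pos: [0.526, 0.0494, 0.1351]
tool_rot: [-3.136, 0.192, -0.003]
contact_force: [-0.1, -0.3, 0.5]
opening: 0.0498
grip_force: 0.0
```

```bash
python3 go.py .523 .05 .071
```

```text
t 15.7 local cm [-0.31 -0.02  6.41] turn -0.0 open 0.04982879780016423 F [-0.1 -0.3  0.5] grip 0.0
```

Emit:
send_rows([
  [5, [-0.3, 0, 3], 0],
  [5, [0, 0, 2.4], 0],
  [5, [0, 0, 1], 0],
  [5, [0, 0, 0], 0],
  [0.5, [0, 0, 0], 0],
  [0.5, [0, 0, 0], 0],
  [0.5, [0, 0, 0], 0],
  [0.5, [0, 0, 0], 0],
  [0.5, [0, 0, 0], 0],
  [0.5, [0, 0, 0], 0],
])

```text
t: 16.95
tool_pos: [0.5231, 0.0495, 0.0708]
tool_rot: [3.135, -0.192, 0.004]
contact_force: [0.6, -0.6, 5.8]
opening: 0.011
grip_force: 60.3
```

Emit:
send_rows([
  [0.5, [0, 0, -1], 0],
  [0.5, [0, 0, -2], 0],
  [0.5, [0, 0, -2], 0],
  [0.5, [0, 0, -3], 0],
  [0.5, [0, 0, -3], 0],
  [0.5, [0, 0, -2], 0],
  [0.5, [0, 0, -1], 0],
  [0.5, [0, 0, 0], 0],
  [0.5, [0, 0, 0], 0],
  [0.5, [0, 0, 0], 0],
])

```text
t: 18.2
tool_pos: [0.5213, 0.0498, 0.208]
tool_rot: [3.136, -0.192, -0.004]
contact_force: [-0.5, 0.3, -2.4]
opening: 0.0113
grip_force: 59.0
```

```bash
python3 go.py .453 .286 .200 -5.7
```

```text
t 18.2 local cm [ -9.66 -22.61   0.82] turn -1.31 open 0.01133433167591492 F [-0.5  0.3 -2.4] grip 59.0247505903244
```

Emit:
send_rows([
  [0.5, [-1, -2, 0], -1.3],
  [0.5, [-1.5, -3.5, 0], 0],
  [0.5, [-1.5, -3.5, 0], 0],
  [0.5, [-1.5, -3.5, 0], 0],
  [0.5, [-1.5, -3.5, 0], 0],
  [0.5, [-1.5, -3.5, 0], 0],
  [0.5, [-0.8, -2, 0.4], 0],
  [0.5, [0, -0.8, 0.4], 0],
  [0.5, [0, 0, 0], 0],
  [0.5, [0, 0, 0], 0],
])

```text
t: 19.45
tool_pos: [0.4524, 0.2803, 0.2012]
tool_rot: [3.137, -0.158, -0.0]
contact_force: [0.2, -0.1, -3.0]
opening: 0.0109
grip_force: 59.0
```

```bash
python3 go.py .453 .286 .200 -5.7; python3 - <<'E'
from h import *
f,W,im=grab("side"); g=f.copy()
t,Wt,_=grab("top"); save(np.hstack([cv2.resize(g[150:470,200:400],(375,600)),cv2.resize(t[180:340,120:220],(375,600))]),"end.png")
w=W[300:460,200:400].reshape(-1,3); 
for n,w in(("side",w),("top",Wt[200:330,120:260].reshape(-1,3))):
    d=w[(w[:,1]>.26)&(w[:,1]<.315)&(w[:,0]>.36)&(w[:,0]<.55)&(w[:,2]>.10)&(w[:,2]<.21)]
    if len(d)>5: print(n,len(d),cv2.minAreaRect((d[:,:2]*1000).astype(np.float32)),np.percentile(d,[2,50,98],0).round(3))
E
```

```text
t 19.45 local cm [-0.   -0.57  0.12] turn -0.07 open 0.010901041133657283 F [ 0.2 -0.1 -3. ] grip 58.98602843284607
side 2358 ((453.8597106933594, 287.4719543457031), (23.262866973876953, 124.54960632324219), 84.33241271972656) [[0.393 0.277 0.137]
 [0.445 0.285 0.175]
 [0.512 0.291 0.208]]
top 301 ((454.41497802734375, 281.5473937988281), (11.330077171325684, 119.53803253173828), 84.80570983886719) [[0.404 0.272 0.139]
 [0.48  0.276 0.177]
 [0.513 0.283 0.209]]
```

View pics/end.png

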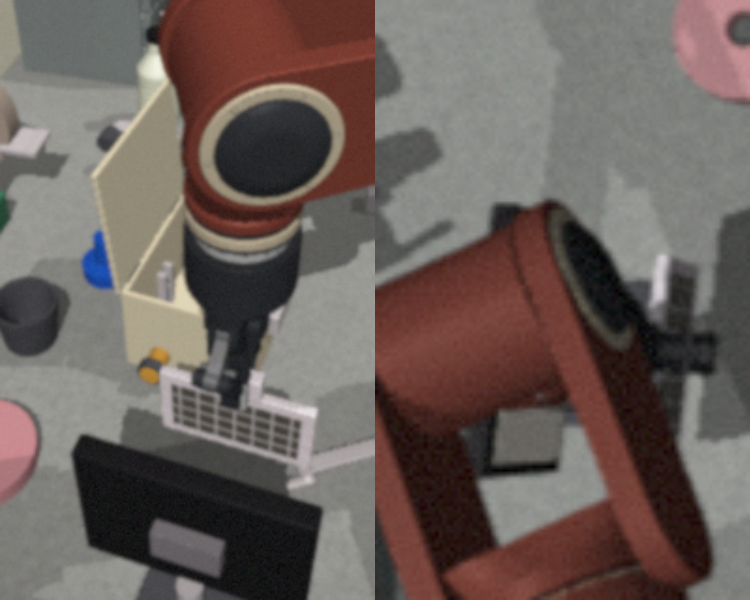

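The plate hangs upright at left-half (238,415), parallel to the panel frame at (200,520). It is about 85 mm from the face and within a few mm of its centre, and the flap is still open. I'm handing it in.

```bash
python3 -c "
from station import ctrl
print(ctrl.finish_job())"
```

```text
the job is handed in; nothing more can be done
None
```

I handed in the job after about 19.5 s of the 64 s allowed: the weight is upright on its stand, the flap is open at about 1.75 rad, and the gripper is holding the plate still, upright and centred, about 85 mm in front of the lit face; the hand-in returned no verdict.

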